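# Fill the propagator and hold the climate probe in its hood slot

### The arm

A 6-joint arm with a two-finger parallel gripper is mounted at the origin on the work surface. World frame = base frame: x ahead of the robot, y to its left, z up, the work surface at z = 0. Lengths are in mm, angles in rad, forces in N, time in s.
With the tool pointing down it reaches from about 275 to 1000 mm from the base axis. Payload 8.4 kg.
Tool frame: the origin (TCP) lies between the finger pads; the fingertips stand 22 mm ahead of it and the grasp point (between the pads) lies 3 mm ahead of it; z points along the fingers, y is the line along which they close (so a half turn about z gives the same grasp; the last joint's range is limited). The gripper opens to 85 mm and grips with 20 to 120 N. Pads are 22 mm wide; open, the fingers measure 114 mm over their backs; the gripper's body (76 mm by 85 mm) begins 54 mm behind the grasp point. The pads swing forward as they close: fully open they stand 13 mm farther back than shut.
Start: joints at [1.118, 0.353, 1.633, -0, 1.155, -0.002], TCP at [272.303, 562.565, 253.281] pointing down, gripper open.
Joint ranges: [-2.63, 2.63], [-0.92, 2.1], [0.06, 2.66], [-1.3, 4.44], [0, 2.69], [-3.02, 3.02]. Speed limits (rad/s): [2.22, 2.22, 2.79, 3.14, 3.14, 3.14].

### API

Orientations are given as [roll, pitch, yaw] about the fixed x, y, z axes, in that order (R = Rz(yaw) Ry(pitch) Rx(roll)).
In Python, from rig import r, grab_frame gives the robot as it stands.
- The arm moves only by the shell command python3 -m inch 'ROWS' [FORCE]. ROWS is JSON, a list of rows, each a list of 7 numbers: the turn, a rotation vector about the tool's x, y, z as a fraction of full scale, then the shift along the tool's x, y, z as a fraction of full scale, then the closure, from 0 (fully open) to 1 (shut). In form: [[rx, ry, rz, dx, dy, dz, fingers], ...]. A call has 1 to 8 rows; each row shifts and turns the commanded pose from where the row before left it, along the tool's axes as they then stand; what a row does not reach is not made up. Full scale, the value 1, is 2.5 cm for a shift and pi rad for a turn. A row lasts 1/12 s, in which the tool goes at most 41.7 mm and 7.16 degrees, less where a joint would pass 70% of its speed; a pose out of reach is approached as far as the arm can. A call with a number of a shift or a turn outside -1 to 1 is refused whole. A call with a gripper value outside its range is refused whole. The fingers move at their own pace and stop on an object; FORCE is the grip in N (left out, the last holds). Time passes only in rows, so rows that do not move let the fingers close. It gives the time, the measured TCP pose, the force, the opening and the grip force at its end, in the units of the state.
- r.sense(): the state, without advancing time (a new reading comes with each control period).
- grab_frame(name): name is "side" or "top" or "wrist"; returns a dict with "pixels" (384x512x3 uint8, red, green, blue), "z_map" (384x512 float32, mm along the optical axis (not along the pixel's ray), 0 where there is no reading), "vertical_fov" (degrees; the focal length in pixels is half the picture's height over the tangent of half this angle, whatever the lens; pixels are square), "cx", "cy" (the principal point, pixels), "cam_to_world" (4x4, takes a point from camera to world coordinates). Camera axes: x right, y down, z forward; pixel columns grow to the right and rows downward; lengths in mm; the calibration is good to about 2 mm. A picture is of the moment at which its call begins.
- r.sign_off(): hands the job in; it is judged then, once.
The state is a dict: "clock": time; "qpos": joint angles; "qvel": joint speeds; "joint_efforts": joint torques, N m; "eef_pos": TCP position; "tcp_rot": TCP orientation; "contact_force": force on the tool from outside, world axes, zero at the start; "wrist_torque": the same for the moment, N m; "opening": opening from 0.0 (shut) to 1.0 (fully open); "grasp_force": force on a finger pad.
Only numpy, scipy, OpenCV 4.12 (cv2) and the standard library are available. Lean on these libraries where they do the work, as an engineer would, in place of code of your own. Each camera call takes 0.05 s, during which the arm holds its last target. There are 200 camera calls.

### The job

Finish packing the green propagator: set the loose sprouting jar upright on the floor of the open bay, in the gap between the wooden seed box and the seed tin, and let go of it. Then draw the flat climate probe from its wooden stand, pass its blade down through the narrow slot in the hood until about 5 cm is inside (the black line level with the white plate), and finish while still holding it there, upright and still, without leaning it on the hood. Leave the sprayer, the stack of pots and the hand shovel where they are.

Things in the scene. Friction and masses are not known exactly. Their poses are not given: they have to be found in the camera images.
- propagator: Fixed green tray, 200 (x) x 290 (y) x 50 mm high, walls and floor 4 mm; origin: centre of its underside. Yaw within 15 degrees. A wall at y = -69 mm divides it: to -y an open bay (inside 192 x 70 mm, centre y = -106 mm); to +y a clear hood, 120 mm high, with a white plate (130 x 110 x 6 mm) in its roof that has the slot. Below the slot it is empty to the floor.
- slot (a point): Centre of the slot at the white plate's upper face (120 mm above the work surface), 38 mm to +y of the propagator's origin, axes as the propagator's. Slot 10 mm wide along x, 32 mm long along y: 2 mm more than the blade each way (1 mm a side); 1.5 mm chamfer at the mouth; right through the 6 mm plate.
- gap (a point): Centre of the gap for the jar, on the upper face of the tray floor (4 mm above the work surface), 105 mm to -y of the propagator's origin, between the seed box and the tin; about 64 mm is free along x and 70 mm along y. Axes as the propagator's.
- seed_box: Closed wooden box 62 x 64 x 42 mm, about 120 g, loose, already standing in the open bay 63 mm to +x of the gap. Origin at the centre of its underside.
- seed_tin: Closed round metal tin, 62 mm across, 40 mm high, about 120 g, loose, already standing in the open bay 63 mm to -x of the gap. Origin at the centre of its underside.
- jar: Closed green glass jar with steel lid: upright cylinder 56 mm across, 98 mm high (lid: top 24 mm, same width), about 220 g, standing loose left or right of the propagator. Origin: centre of its underside. With the fingertips no lower than 52 mm above its underside they stay above the tray walls, box and tin as it is set in.
- stand: Fixed wooden block 80 x 76 x 70 mm high holding the probe in a socket in the middle of its top, 14 mm (x) x 36 mm (y), 60 mm deep; it stands on the other side of the propagator from the jar. Origin at the centre of its underside; its yaw varies.
- probe: Flat probe, 120 g, upright in the stand, tip 10 mm above the work surface, leaning 3 degrees at most. Origin: centre of the tip, z up. Blade 8 (x) x 30 (y) mm, up to 96 mm; lowest 6 mm only 5 x 24; black line 50 mm above the tip. Collar 34 x 46 at 96-102 mm, grey handle 24 (x) x 40 (y) at 102-162 mm. Lift 60 mm to free it. Goes in the slot x along x, either way round.
- sprayer: Bystander: white spray bottle with black trigger head, 92 mm across, about 195 mm high, at the far left. Leave it.
- pot_stack: Bystander: stack of brown fibre pots upside down, 76 mm across, 93 mm high, at the far right. Leave it.
- shovel: Bystander: small hand shovel with wooden handle, lying flat beyond the propagator, about 215 mm long, 22 mm high. Leave it.

How it is judged:
By the outcome, as a careful person would: the job done as asked, in the order asked, and still so for the second after the job is handed in, while the arm keeps its last pose, push and grip.
It also fails if it takes over 58 s, if anything falls off the work surface, if the arm or the gripper's body presses on something with over 40 N, if the wrist force passes 120 N, or if a joint passes its speed limit or range.

## Working session

There is one attempt and no reset: what is moved stays moved. The work goes in short steps, Python scripts to look and compute and a shell command to move; the robot and the scene stay as the last step left them, time stands still between calls to the robot, and variables do not carry over. Pictures are saved under pics/ and viewed, at most 12 in all, crops included, and the job is handed in when it is done.

```bash
ls; mkdir -p pics; cat > h.py <<'E'
import numpy as np, cv2
from rig import r, grab_frame
def cloud(f):
    H,W=f["z_map"].shape
    fl=H/2/np.tan(np.radians(f["vertical_fov"])/2)
    v,u=np.mgrid[0:H,0:W]; z=f["z_map"].astype(float)
    p=np.stack([(u-f["cx"])/fl*z,(v-f["cy"])/fl*z,z,np.ones_like(z)],-1)
    w=p@np.array(f["cam_to_world"]).T
    w=w[...,:3]; w[z==0]=np.nan
    return w
def save(f,n): cv2.imwrite(f"pics/{n}.png",f["pixels"][...,::-1])
E
python3 - <<'E'
from h import *
print(r.sense())
for n in ("top","side"):
    f=grab_frame(n); save(f,n+"0"); np.savez(n+"0.npz",**f)
    print(n,f["vertical_fov"],f["cx"],f["cy"],np.round(f["cam_to_world"],3).tolist())
a=cv2.imread("pics/top0.png");b=cv2.imread("pics/side0.png")
cv2.imwrite("pics/both0.png",cv2.resize(np.vstack([a,b]),(400,600)))
E
```

```text
pics
{'clock': 0.0, 'qpos': array([ 1.11761181e+00,  3.53620562e-01,  1.63410566e+00, -2.20015803e-05,
        1.15519862e+00, -2.38311668e-03]), 'qvel': array([-1.05497594e-03, -6.53599818e-05,  3.02669835e-04,  1.73316905e-03,
        8.67780287e-04, -1.11695356e-03]), 'joint_efforts': array([-1.78270202e-03, -6.05251551e+01, -3.42074847e+01, -8.98556254e-05,
        9.31883493e-03,  4.70479335e-06]), 'eef_pos': array([272.11343557, 562.17865971, 252.59107232]), 'tcp_rot': array([-3.14026042e+00,  1.69420289e-05,  2.69080016e+00]), 'contact_force': array([ 0.19001018, -0.72713696, -0.65439761]), 'wrist_torque': array([ 0.05036419, -0.02059755,  0.01653698]), 'grasp_force': 0.0, 'opening': 1.0015151941059652}
top 45.292834722409985 251.25274657804636 183.61824100629005 [[-0.019, -0.997, 0.07, 520.582], [-1.0, 0.018, -0.015, 17.904], [0.014, -0.07, -0.997, 1394.094], [0.0, 0.0, 0.0, 1.0]]
side 51.22956673022606 253.92722286668254 189.9845486517667 [[0.773, -0.485, 0.409, 217.364], [-0.635, -0.585, 0.505, -461.084], [-0.006, -0.65, -0.76, 838.695], [0.0, 0.0, 0.0, 1.0]]
```

View pics/top0.png

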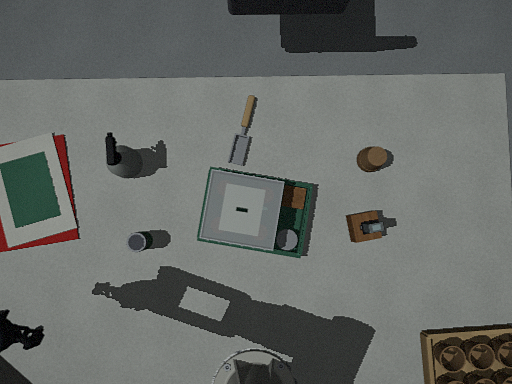

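View pics/side0.png

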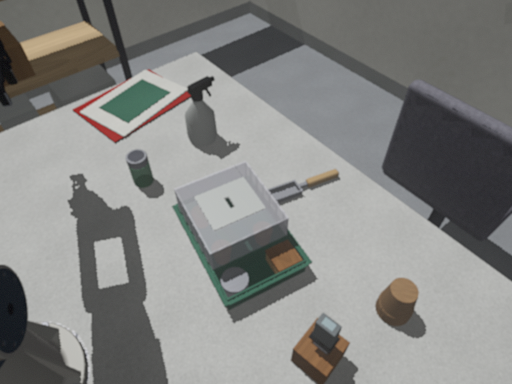

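Top view: jar at (139,241), propagator around (257,212) with slot at (241,210), box (295,197), tin (289,240), stand and probe at (369,226). The side view agrees, with the jar on the left and the stand on the right.

```bash
python3 - <<'E'
from h import *
f=dict(np.load("top0.npz")); w=cloud(f); px=f["pixels"].astype(int)
def reg(u0,u1,v0,v1,z0,z1,name):
    s=w[v0:v1,u0:u1]; m=(s[...,2]>z0)&(s[...,2]<z1); p=s[m]
    if len(p)<4: print(name,'none');return
    rect=cv2.minAreaRect(p[:,:2].astype(np.float32))
    print(name,len(p),p.mean(0).round(1),np.round(rect[0],1),np.round(rect[1],1),round(rect[2],1))
reg(120,160,222,260,85,115,'jar')
reg(340,400,200,250,60,80,'stand top')
reg(340,400,200,250,155,190,'probe top')
reg(190,300,160,260,112,130,'hood top')
reg(280,325,170,265,30,48,'box+tin+rim')
reg(190,325,160,262,44,60,'rim')
reg(190,325,160,262,6,130,'prop all')
g=px.sum(-1); s=(slice(195,225),slice(225,260)); m=g[s]<200
print('slot dark',m.sum()); v,u=np.nonzero(m); print(u.mean()+225,v.mean()+195)
# project ray at z=120
def ray(u,v,z):
    H=384; fl=H/2/np.tan(np.radians(f["vertical_fov"])/2)
    T=f["cam_to_world"]; d=T[:3,:3]@np.array([(u-f["cx"])/fl,(v-f["cy"])/fl,1]); return T[:3,3]+d*(z-T[2,3])/d[2]
print(ray(u.mean()+225,v.mean()+195,120))
pm=np.stack([u+225,v+195],1).astype(np.float32); print(cv2.minAreaRect(pm))
print(w[210,220:262,2].round(0))
for nm,(u,v,z) in dict(c1=(210,168,50),c2=(318,184,50),c3=(301,257,50),c4=(197,240,50)).items(): print(nm,ray(u,v,z).round(1))
E
```

```text
jar 325 [454.6 322.1  97.8] [454.9 322.3] [53.  54.3] 0.4
stand top 535 [ 485.2 -324.1   69. ] [ 484.6 -329.5] [80.4 77.7] 9.7
probe top 149 [ 484.7 -327.8  170.5] [ 484.6 -329.4] [24.  40.5] 9.7
hood top 5114 [538.6  26.5 118.2] [540.   26.2] [206.1 197.3] 79.2
box+tin+rim 1117 [ 516.  -127.3   43.8] [ 511.9 -130.4] [ 94.8 227.5] 88.0
rim 1330 [527.1 -69.3  47.1] [532.2 -11.2] [309.9 219.6] 79.2
prop all 7480 [533.5  -4.8  94.3] [542.5 -15.1] [393.2 302.9] 86.5
slot dark 40
241.425 209.275
[538.94108974  27.48184988 120.        ]
((241.63514709472656, 209.189208984375), (11.179131507873535, 3.452378749847412), 9.462322235107422)
[118. 119. 116. 121. 118. 118. 119. 124. 118. 118. 118. 124. 115. 118.
 115. 122.   3.   4.   6.   2.  -0.  -1.   1.   1.   2.  -5.   5.   4.
 124. 118. 122. 120. 118. 127. 117. 122. 120. 120. 117. 122. 120. 119.]
c1 [662.5 118.   50. ]
c2 [ 609.8 -197.8   50. ]
c3 [ 398.6 -142.3   50. ]
c4 [453.4 158.3  50. ]
```

```bash
cat >> h.py <<'E'
from scipy.spatial.transform import Rotation as R
def plan(x,y,z,yaw_deg):
    "deltas in tool units, tool pointing down with tool x at yaw_deg: shifts are after the turn"
    s=r.sense(); p=s["eef_pos"]; Rc=R.from_euler("xyz",s["tcp_rot"]); Rt=R.from_euler("xyz",[np.pi,0,np.radians(yaw_deg)])
    t=(Rc.inv()*Rt).as_rotvec()/np.pi; d=np.array([x,y,z])-p
    print("t",round(s["clock"],2),"pos",p.round(1),"yaw",np.degrees(s["tcp_rot"][2]).round(2),"F",s["contact_force"].round(1),"op",round(s["opening"],3),"g",round(s["grasp_force"],1))
    print("turn",t.round(4),"shift after turn",(Rt.inv().apply(d)/25).round(3), "before", (Rc.inv().apply(d)/25).round(3))
E
python3 -m inch '[[0,0,0.0397,0,0,0,0],[0,0,0.0397,0,0,0,0],[0,0,0.0397,0,0,0,0],[0,0,0.0397,0,0,0,0],[0,0,0.0397,0,0,0,0],[0,0,0.0397,0,0,0,0],[0,0,0.0397,0,0,0,0],[0,0,0.0397,0,0,0,0]]' 60
python3 -m inch '[[0,0,0.0397,0,0,0,0],[0,0,0.0397,0,0,0,0],[0,0,0.0197,0,0,0,0],[0,0,0,0,0,0,0]]'
python3 -c "
from h import *
plan(454.8,322.3,200,79.2)"
```

```text
clock: 0.77
eef_pos: [272.2, 562.3, 252.8]
tcp_rot: [-3.141, 0.001, 1.687]
contact_force: [-0.0, -0.6, 0.3]
opening: 1.0
grasp_force: 0.0
clock: 1.1
eef_pos: [272.2, 562.3, 252.8]
tcp_rot: [-3.141, 0.001, 1.379]
contact_force: [0.3, 0.3, -0.1]
opening: 1.001
grasp_force: 0.0
t 1.1 pos [272.2 562.3 252.8] yaw 79.0 F [ 0.3  0.3 -0.1] op 1.001 g 0.0
turn [-0.0001  0.0002 -0.0011] shift after turn [-8.062  8.973  2.114] before [-8.03   9.001  2.118]
```

```bash

python3 -m inch '[[0,0,0,-0.8,0.9,0,0],[0,0,0,-0.8,0.9,0,0],[0,0,0,-0.8,0.9,0,0],[0,0,0,-0.8,0.9,0,0],[0,0,0,-0.8,0.9,0,0],[0,0,0,-0.8,0.9,0,0],[0,0,0,-0.8,0.9,0,0],[0,0,0,-0.8,0.9,0,0]]' >/dev/null
python3 -m inch '[[0,0,0,-0.8,0.9,0,0],[0,0,0,-0.8,0.9,0,0],[0,0,0,0,0,0,0],[0,0,0,0,0,0,0]]' >/dev/null
python3 - <<'E'
from h import *
plan(454.8,322.3,200,79.2)
f=grab_frame("wrist"); save(f,"w1"); w=cloud(f)
print(f["vertical_fov"],np.round(f["cam_to_world"],2).tolist())
m=(w[...,2]>92)&(w[...,2]<104)&(abs(w[...,0]-455)<60)&(abs(w[...,1]-322)<60)
p=w[m]; print(len(p),p.mean(0),cv2.minEnclosingCircle(p[:,:2].astype(np.float32)),cv2.minAreaRect(p[:,:2].astype(np.float32)))
E
```

```text
t 2.1 pos [456.3 322.7 253.1] yaw 79.13 F [-0.1 -0.8 -0.5] op 1.0 g 0.0
turn [-0.0001  0.0001 -0.0004] shift after turn [-0.028 -0.056  2.125] before [-0.028 -0.056  2.126]
63.10817416462 [[0.98, -0.18, -0.05, 468.79], [-0.19, -0.95, -0.26, 388.06], [-0.0, 0.26, -0.97, 374.65], [0.0, 0.0, 0.0, 1.0]]
2850 [451.83344658 326.03359753  99.34059924] ((451.3238525390625, 324.89556884765625), 27.9682674407959) ((451.7425537109375, 324.9517822265625), (54.97188949584961, 54.584022521972656), 77.57050323486328)
```

View pics/w1.png

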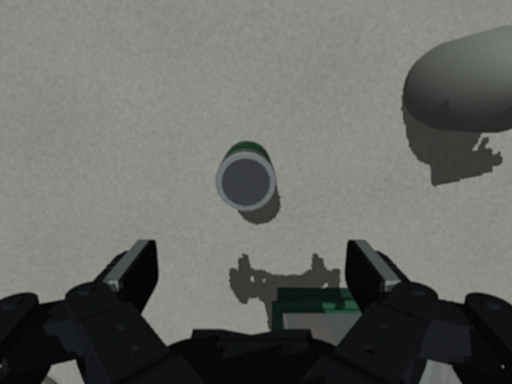

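Wrist view: lid centre at (246,180), well between the fingers (about x=252), with nothing near it. I'll descend to the jar.

```bash

python3 -m inch '[[0,0,0,0.01,-0.14,0.9,0],[0,0,0,0,0,1,0],[0,0,0,0,0,1,0],[0,0,0,0,0,1,0],[0,0,0,0,0,1,0],[0,0,0,0,0,1,0],[0,0,0,0,0,0.6,0],[0,0,0,0,0,0.5,0]]' 
python3 -m inch '[[0,0,0,0,0,0,0],[0,0,0,0,0,0,1],[0,0,0,0,0,0,1],[0,0,0,0,0,0,1],[0,0,0,0,0,0,1],[0,0,0,0,0,0,1],[0,0,0,0,0,0,1],[0,0,0,0,0,0,1]]' 60
python3 -c "
from h import *
plan(512.5,-114.5,82,79.2)
f=grab_frame('wrist');save(f,'w2')"
```

```text
clock: 2.82
eef_pos: [450.8, 325.4, 76.5]
tcp_rot: [-3.14, 0.001, 1.384]
contact_force: [-0.1, 0.8, 0.3]
opening: 1.001
grasp_force: 0.0
clock: 3.48
eef_pos: [452.8, 325.4, 79.7]
tcp_rot: [3.14, -0.002, 1.382]
contact_force: [-2.6, 1.1, 6.9]
opening: 0.641
grasp_force: 62.8
t 3.48 pos [452.8 325.4  79.7] yaw 79.16 F [-2.6  1.1  6.9] op 0.641 g 62.8
turn [ 0.0004 -0.0006 -0.0002] shift after turn [-16.838   5.643  -0.09 ] before [-16.834   5.656  -0.115]
```

View pics/w2.png

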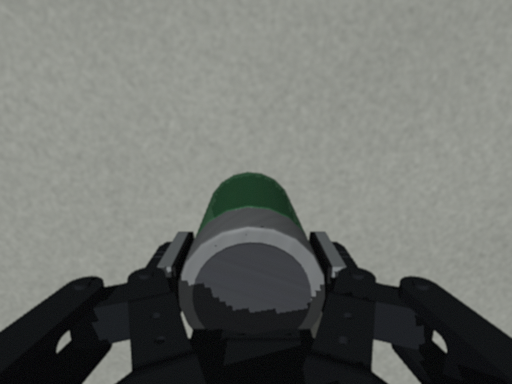

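Jar (about (253,280)) sits gripped between both pads. Lifting and carrying it over the hood.

```bash

python3 -m inch '[[0,0,0,0,0,-0.3,1],[0,0,0,0,0,-0.6,1],[0,0,0,0,0,-1,1],[0,0,0,0,0,-1,1],[0,0,0,0,0,-1,1],[0,0,0,0,0,-1,1],[0,0,0,0,0,-1,1],[0,0,0,0,0,-0.6,1]]' 
python3 -m inch '[[0,0,0,-0.3,0.1,0,1],[0,0,0,-0.6,0.2,0,1],[0,0,0,-0.9,0.3,0,1],[0,0,0,-0.9,0.3,0,1],[0,0,0,-0.9,0.3,0,1],[0,0,0,-0.9,0.3,0,1],[0,0,0,-0.9,0.3,0,1],[0,0,0,-0.9,0.3,0,1]]' >/dev/null
python3 -m inch '[[0,0,0,-0.9,0.3,0,1],[0,0,0,-0.9,0.3,0,1],[0,0,0,-0.9,0.3,0,1],[0,0,0,-0.9,0.3,0,1],[0,0,0,-0.9,0.3,0,1],[0,0,0,-0.9,0.3,0,1],[0,0,0,-0.9,0.3,0,1],[0,0,0,-0.9,0.3,0,1]]' >/dev/null
python3 -m inch '[[0,0,0,-0.9,0.3,0,1],[0,0,0,-0.7,0.3,0,1],[0,0,0,-0.5,0.2,0,1],[0,0,0,-0.3,0.1,0,1],[0,0,0,0,0,0,1],[0,0,0,0,0,0,1],[0,0,0,0,0,0,1]]' 
python3 - <<'E'
from h import *
plan(512.5,-114.5,82,79.2)
f=grab_frame("wrist"); save(f,"w3"); np.savez("w3.npz",**f)
f=grab_frame("top"); save(f,"t3"); np.savez("t3.npz",**f)
a=cv2.imread("pics/w3.png"); b=cv2.imread("pics/t3.png")[130:290,170:350]
b=cv2.resize(b,None,fx=2.4,fy=2.4); b=b[:384]
cv2.imwrite("pics/c3.png",cv2.resize(np.hstack([a,b]),(800,round(384*800/(512+b.shape[1])))))
E
```

```text
clock: 4.2
eef_pos: [453.0, 325.1, 244.4]
tcp_rot: [3.139, -0.003, 1.382]
contact_force: [0.9, 0.7, -1.2]
opening: 0.644
grasp_force: 63.6
clock: 6.12
eef_pos: [509.8, -90.3, 240.6]
tcp_rot: [-3.141, -0.0, 1.382]
contact_force: [-0.6, 0.5, -1.6]
opening: 0.646
grasp_force: 63.6
t 6.12 pos [509.8 -90.3 240.6] yaw 79.18 F [-0.6  0.5 -1.6] op 0.646 g 63.6
turn [-0.0002 -0.0001 -0.0001] shift after turn [-0.93   0.286  6.343] before [-0.932  0.29   6.342]
```

View pics/c3.png

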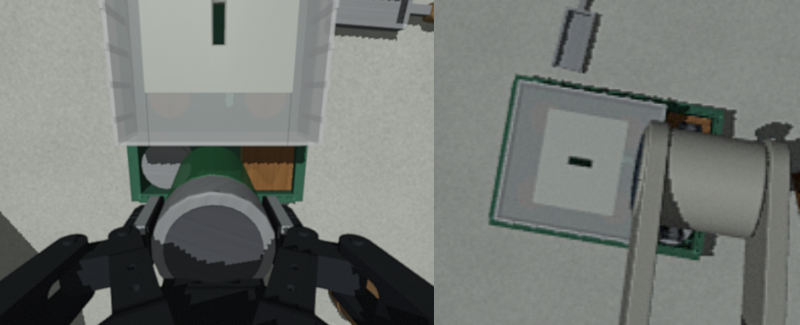

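Left (wrist): slot at about (218,22), tin at left (165,167), box at right (268,170) in the 800-px composite. The jar hangs upright between them in x and must still go towards -y.

```bash
python3 - <<'E'
from h import *
f=dict(np.load("w3.npz")); w=cloud(f); px=f["pixels"].astype(int)
yaw=np.radians(-10.8); ex=np.array([np.cos(yaw),np.sin(yaw)]); ey=np.array([-ex[1],ex[0]])
tcp=np.array([509.8,-90.3])
P=w[...,:2]-tcp; a=P@ex; b=P@ey; z=w[...,2]
def rep(n,m):
    if m.sum()<5: print(n,m.sum());return
    q=lambda t:np.percentile(t[m],[1,50,99]).round(1)
    print(n,m.sum(),'a',q(a),'b',q(b),'z',q(z))
rep('lid',(z>245)&(abs(a)<40)&(abs(b)<40)&(px.max(-1)<200)&(z<285))
g=px
wood=(g[...,0]>g[...,2]+30)&(z>35)&(z<55)
rep('box',wood&(abs(a)<120)&(abs(b)<90))
rep('tin',(z>35)&(z<50)&(a<-25)&(a>-95)&(abs(b)<80)&(abs(g[...,0]-g[...,1])<12))
hood=(z>112)&(z<128)&(abs(a)<140)&(b<330)
for row in (20,60,120,150):
    m=np.zeros_like(hood);m[row:row+8]=1; rep('hood row%d'%row,hood&m)
rep('hood',hood)
plate=(px.min(-1)>170)&(z>110)&(z<130); rep('plate',plate)
green=(g[...,1]>g[...,0]+15)&(g[...,1]>g[...,2]+5)&(z>43)&(z<57); rep('rim',green)
# slot : ray dark pixels in plate to z=120
m=(px.sum(-1)<200); m[60:]=0; m[:,:230]=0; m[:,290:]=0
v,u=np.nonzero(m); fl=192/np.tan(np.radians(f["vertical_fov"])/2); T=f["cam_to_world"]
d=np.stack([(u-f["cx"])/fl,(v-f["cy"])/fl,np.ones(len(u))],1)@T[:3,:3].T
X=T[:3,3]+d*((120-T[2,3])/d[:,2])[:,None]
print('slot px',len(u),v.min(),v.max(),X.min(0),X.max(0),((X[:,:2].mean(0)-tcp)@ex),((X[:,:2].mean(0)-tcp)@ey),cv2.minAreaRect(X[:,:2].astype(np.float32)))
E
```

```text
lid 18402 a [-38.5  -0.2  38.6] b [-15.    9.3  26.2] z [246.1 260.7 279.5]
box 2154 a [39.1 71.7 97.9] b [-58.4 -30.1  -0.1] z [37.8 46.8 48.3]
tin 2030 a [-91.2 -63.6 -34.4] b [-51.  -20.    1.8] z [38.5 44.8 46.5]
hood row20 2085 a [-90.5   9.9  99.9] b [120.3 122.9 125.6] z [117.3 120.4 122.5]
hood row60 2130 a [-90.1   4.8  99.7] b [94.2 96.9 99.5] z [117.6 120.4 122.4]
hood row120 2031 a [-90.2   5.   99.8] b [51.7 54.6 57.1] z [117.3 118.9 120.5]
hood row150 1986 a [-90.2   4.7  99.9] b [28.6 31.6 34.4] z [117.1 118.8 120.3]
hood 44507 a [-90.6   4.9 100.1] b [ 18.6  82.8 136.9] z [117.3 119.6 122.3]
plate 8249 a [-91.9 -22.1 100.6] b [ 25.4 113.7 137.3] z [117.6 120.8 122.5]
rim 2322 a [-104.8   62.7  113.7] b [-71.9 -45.6   1.1] z [43.6 47.3 52.1]
slot px 611 3 51 [530.03003559  11.42442633 120.        ] [543.79879082  42.31738557 120.        ] 4.644434115906998 120.72033643080464 ((537.0619506835938, 27.114639282226562), (30.558523178100586, 8.462472915649414), 79.14507293701172)
```

```bash

python3 -m inch '[[0,0,0,-0.45,0.1,0,1],[0,0,0,-0.45,0.09,0,1],[0,0,0,0,0,0.5,1],[0,0,0,0,0,1,1],[0,0,0,0,0,1,1],[0,0,0,0,0,0.8,1],[0,0,0,0,0,0.4,1],[0,0,0,0,0,0,1]]' 
python3 -c "
from h import *
plan(512.5,-114.5,83.7,79.2)
f=grab_frame('wrist');save(f,'w4');a=f
b=grab_frame('side');save(b,'s4')
cv2.imwrite('pics/c4.png',np.hstack([a['pixels'][100:300,90:420],cv2.resize(b['pixels'][160:310,160:320],(213,200))])[...,::-1])"
```

```text
clock: 6.88
eef_pos: [509.3, -114.4, 146.3]
tcp_rot: [-3.138, 0.0, 1.381]
contact_force: [-0.6, 0.2, -1.5]
opening: 0.643
grasp_force: 63.7
t 6.88 pos [ 509.3 -114.4  146.3] yaw 79.15 F [-0.6  0.2 -1.5] op 0.643 g 63.7
turn [-0.0012  0.     -0.0003] shift after turn [0.018 0.128 2.503] before [0.018 0.137 2.502]
```

View pics/c4.png

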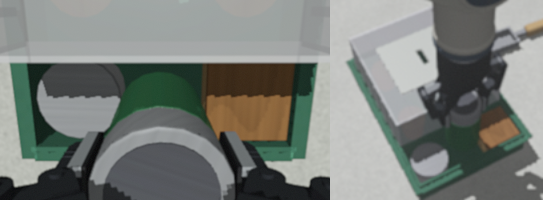

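Jar bottom is centred between the tin (right edge x≈125) and the box (left edge x≈203), lid centre at x≈163. Going down.

```bash

python3 -m inch '[[0,0,0,0,0.04,0.4,1],[0,0,0,0,0,0.6,1],[0,0,0,0,0,0.6,1],[0,0,0,0,0,0.4,1],[0,0,0,0,0,0,1]]' 
python3 -m inch '[[0,0,0,0,0,0.15,1],[0,0,0,0,0,0.1,1],[0,0,0,0,0,0,1],[0,0,0,0,0,0,1]]'
```

```text
clock: 7.4
eef_pos: [510.9, -114.1, 97.0]
tcp_rot: [-3.14, -0.0, 1.382]
contact_force: [-0.5, 0.4, -1.1]
opening: 0.642
grasp_force: 63.7
clock: 7.73
eef_pos: [511.9, -114.3, 92.5]
tcp_rot: [3.141, 0.0, 1.382]
contact_force: [0.2, 0.0, -0.9]
opening: 0.644
grasp_force: 63.7
```

```bash

python3 -m inch '[[0,0,0,0,0,0.1,1],[0,0,0,0,0,0.1,1],[0,0,0,0,0,0,1],[0,0,0,0,0,0,1]]' 
python3 -m inch '[[0,0,0,0,0,0.05,1],[0,0,0,0,0,0.05,1],[0,0,0,0,0,0,1],[0,0,0,0,0,0,1]]'
```

```text
clock: 8.07
eef_pos: [511.5, -114.2, 86.9]
tcp_rot: [-3.141, 0.0, 1.382]
contact_force: [0.9, 0.3, -1.6]
opening: 0.64
grasp_force: 63.7
clock: 8.4
eef_pos: [511.5, -114.2, 84.4]
tcp_rot: [-3.141, -0.0, 1.382]
contact_force: [-0.2, 0.0, -2.0]
opening: 0.641
grasp_force: 63.7
```

```bash

python3 -m inch '[[0,0,0,0,0,0.04,1],[0,0,0,0,0,0,1],[0,0,0,0,0,0,1]]' 
python3 -m inch '[[0,0,0,0,0,0.04,1],[0,0,0,0,0,0,1],[0,0,0,0,0,0,1]]'
```

```text
clock: 8.65
eef_pos: [511.7, -114.3, 83.8]
tcp_rot: [3.141, 0.0, 1.382]
contact_force: [-1.1, 0.1, 2.9]
opening: 0.644
grasp_force: 63.9
clock: 8.9
eef_pos: [511.7, -114.3, 83.7]
tcp_rot: [3.141, 0.0, 1.382]
contact_force: [-5.2, 1.1, 17.3]
opening: 0.641
grasp_force: 65.2
```

```bash

python3 -m inch '[[0,0,0,0,0,-0.04,1],[0,0,0,0,0,0,0],[0,0,0,0,0,0,0],[0,0,0,0,0,0,0],[0,0,0,0,0,0,0],[0,0,0,0,0,0,0],[0,0,0,0,0,0,0]]' 
python3 -m inch '[[0,0,0,0,0,-0.2,0],[0,0,0,0,0,-0.4,0],[0,0,0,0,0,-0.8,0],[0,0,0,0,0,-1,0],[0,0,0,0,0,-1,0],[0,0,0,0,0,-1,0],[0,0,0,0,0,-1,0],[0,0,0,0,0,-1,0]]' 
python3 -m inch '[[0,0,0,0,0,-0.8,0],[0,0,0,0,0,0,0]]' 
python3 - <<'E'
from h import *
f=grab_frame("wrist"); save(f,"w5"); w=cloud(f); px=f["pixels"].astype(int)
m=(w[...,2]>94)&(w[...,2]<112)&(abs(w[...,0]-511)<45)&(w[...,1]<-75)&(w[...,1]>-160); p=w[m]
print('lid',len(p),p.mean(0).round(1),p[:,2].std(),cv2.minEnclosingCircle(p[:,:2].astype(np.float32)))
plan(484.6,-329.4,250,99.7)
E
```

```text
clock: 9.48
eef_pos: [511.5, -114.3, 83.4]
tcp_rot: [-3.141, 0.0, 1.382]
contact_force: [-0.5, -0.2, 0.6]
opening: 1.0
grasp_force: 0.0
clock: 10.15
eef_pos: [511.4, -114.2, 245.9]
tcp_rot: [3.141, 0.0, 1.382]
contact_force: [0.4, -0.4, 0.1]
opening: 0.999
grasp_force: 0.0
clock: 10.32
eef_pos: [513.6, -114.7, 268.9]
tcp_rot: [3.134, 0.0, 1.382]
contact_force: [1.2, -0.1, 0.9]
opening: 0.996
grasp_force: 0.0
lid 2648 [ 510.7 -113.7  103.3] 1.2080007335910723 ((510.4752502441406, -114.93812561035156), 27.856822967529297)
t 10.37 pos [ 512.8 -114.5  266.7] yaw 79.17 F [-0.  -0.1 -0.5] op 1.0 g 0.0
turn [ 0.0016  0.0004 -0.1141] shift after turn [-8.283 -2.561  0.667] before [-8.655  0.504  0.671]
```

View pics/w5.png

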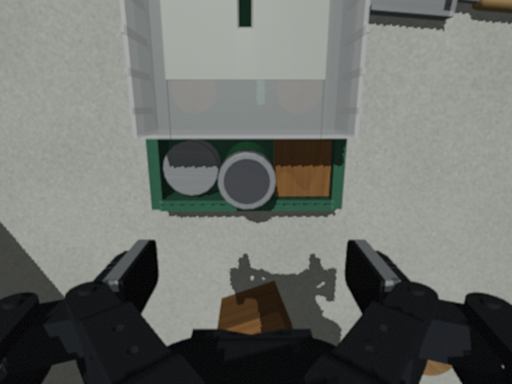

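Jar stands upright at (246,180) between tin (191,167) and box (303,168), released. Next, the probe.

```bash

python3 -m inch '[[0,0,-0.038,0,0,0,0],[0,0,-0.038,0,0,0,0],[0,0,-0.038,0,0,0,0],[0,0,0,-0.5,-0.15,0,0],[0,0,0,-0.9,-0.28,0,0],[0,0,0,-0.9,-0.28,0,0],[0,0,0,-0.9,-0.28,0,0],[0,0,0,-0.9,-0.28,0,0]]' >/dev/null
python3 -m inch '[[0,0,0,-0.9,-0.28,0,0],[0,0,0,-0.9,-0.28,0,0],[0,0,0,-0.9,-0.28,0,0],[0,0,0,-0.9,-0.28,0,0],[0,0,0,-0.4,-0.13,0,0],[0,0,0,-0.15,-0.05,0,0],[0,0,0,0,0,0,0],[0,0,0,0,0,0,0]]' >/dev/null
python3 - <<'E'
from h import *
plan(484.6,-329.4,150,99.7)
f=grab_frame("wrist"); save(f,"w6"); np.savez("w6.npz",**f); w=cloud(f)
fl=lambda p:tuple(np.round(t,1) for t in cv2.minAreaRect(p[:,:2].astype(np.float32)))
near=(abs(w[...,0]-485)<80)&(abs(w[...,1]+329)<80)
z=w[...,2]; print(np.histogram(z[near],bins=range(0,200,10)))
for n,lo,hi in (('top',163,182),('stand',64,76)):
    p=w[near&(z>lo)&(z<hi)]; print(n,len(p),p.mean(0).round(1),fl(p))
    A=np.c_[p[:,:2]-p[:,:2].mean(0),np.ones(len(p))]; print(np.linalg.lstsq(A,p[:,2],rcond=None)[0])
E
```

```text
t 11.7 pos [ 482.7 -327.7  263.2] yaw 99.62 F [-0.1 -0.3 -0.1] op 0.999 g 0.0
turn [-0.0001 -0.0003 -0.0004] shift after turn [-0.078  0.062  4.528] before [-0.082  0.064  4.528]
(array([8453,   71,   12,   63,   73,   84,  588, 3178,    0,    0,    6,
        455,   57,   60,   85,   85,   94, 1760,    0]), array([  0,  10,  20,  30,  40,  50,  60,  70,  80,  90, 100, 110, 120,
       130, 140, 150, 160, 170, 180, 190]))
top 1833 [ 482.4 -327.5  172.6] (array([ 482.5, -329. ]), array([23.6, 39.9]), np.float64(9.9))
[ 5.58039997e-03 -3.46494835e-02  1.72607232e+02]
stand 3764 [ 481.5 -321.9   70.7] (array([ 482.8, -329.3]), array([80.2, 76.4]), np.float64(9.7))
[ 1.09823845e-03 -5.32836754e-03  7.06993231e+01]
```

View pics/w6.png

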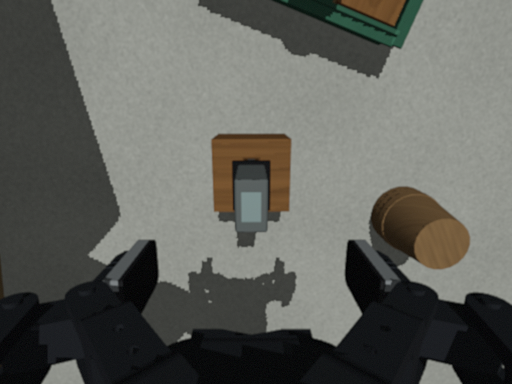

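Probe handle top at (251,205) upright in its stand, clear of both fingers; pots at (420,228) are clear. Descend and grip.

```bash

python3 -m inch '[[0,0,0,-0.06,0.03,0.5,0],[0,0,0,0,0,1,0],[0,0,0,0,0,1,0],[0,0,0,0,0,1,0],[0,0,0,0,0,0.6,0],[0,0,0,0,0,0.4,0],[0,0,0,0,0,0,0]]'
python3 -m inch '[[0,0,0,0,0,0,1],[0,0,0,0,0,0,1],[0,0,0,0,0,0,1],[0,0,0,0,0,0,1],[0,0,0,0,0,0,1],[0,0,0,0,0,0,1],[0,0,0,0,0,0,1],[0,0,0,0,0,0,1]]' 80
python3 -m inch '[[0,0,0,0,0,0,1],[0,0,0,0,0,0,1],[0,0,0,0,0,0,1],[0,0,0,0,0,0,1]]'
```

```text
clock: 12.33
eef_pos: [482.9, -328.2, 148.4]
tcp_rot: [-3.139, -0.003, 1.741]
contact_force: [-0.1, -0.0, -0.4]
opening: 1.005
grasp_force: 0.0
clock: 13.0
eef_pos: [484.3, -330.1, 152.0]
tcp_rot: [3.141, 0.001, 1.74]
contact_force: [-0.8, 0.7, 5.4]
opening: 0.268
grasp_force: 78.6
clock: 13.33
eef_pos: [484.3, -330.1, 152.0]
tcp_rot: [3.141, 0.001, 1.74]
contact_force: [-0.4, -0.1, 7.2]
opening: 0.274
grasp_force: 78.6
```

```bash

python3 -m inch '[[0,0,0,0,0,-0.1,1],[0,0,0,0,0,-0.2,1],[0,0,0,0,0,-0.4,1],[0,0,0,0,0,-0.5,1],[0,0,0,0,0,-0.5,1],[0,0,0,0,0,-0.5,1],[0,0,0,0,0,-0.5,1],[0,0,0,0,0,-0.6,1]]'
python3 -m inch '[[0,0,0,0,0,-0.8,1],[0,0,0,0,0,-0.8,1],[0,0,0,0,0,-0.7,1],[0,0,0,0,0,-0.5,1],[0,0,0.038,0,0,0,1],[0,0,0.038,0,0,0,1],[0,0,0.038,0,0,0,1],[0,0,0,0,0,0,1]]'
python3 -c "
from h import *
plan(538.3,27,302,79.2)"
```

```text
clock: 14.0
eef_pos: [483.9, -329.6, 235.0]
tcp_rot: [3.141, 0.0, 1.74]
contact_force: [-0.5, -0.3, -1.9]
opening: 0.274
grasp_force: 78.3
clock: 14.67
eef_pos: [483.9, -329.7, 304.2]
tcp_rot: [3.141, 0.0, 1.376]
contact_force: [-0.5, 0.3, -1.8]
opening: 0.271
grasp_force: 78.2
t 14.67 pos [ 483.9 -329.7  304.2] yaw 78.85 F [-0.5  0.3 -1.8] op 0.271 g 78.2
turn [ 0.0001  0.     -0.002 ] shift after turn [14.422 -0.535  0.087] before [14.418 -0.624  0.085]
```

```bash

python3 -m inch '[[0,0,-0.0017,0,0,0,1],[0,0,0,0.4,-0.02,0,1],[0,0,0,0.7,-0.03,0,1],[0,0,0,0.9,-0.03,0,1],[0,0,0,0.9,-0.03,0,1],[0,0,0,0.9,-0.03,0,1],[0,0,0,0.9,-0.03,0,1],[0,0,0,0.9,-0.03,0,1]]' >/dev/null
python3 -m inch '[[0,0,0,0.9,-0.04,0,1],[0,0,0,0.9,-0.04,0,1],[0,0,0,0.9,-0.04,0,1],[0,0,0,0.9,-0.04,0,1],[0,0,0,0.9,-0.04,0,1],[0,0,0,0.9,-0.04,0,1],[0,0,0,0.9,-0.03,0,1],[0,0,0,0.9,-0.03,0,1]]' >/dev/null
python3 -m inch '[[0,0,0,0.7,-0.03,0,1],[0,0,0,0.5,-0.03,0,1],[0,0,0,0.3,-0.02,0,1],[0,0,0,0,0,0,1],[0,0,0,0,0,0,1],[0,0,0,0,0,0,1]]'
python3 - <<'E'
from h import *
plan(538.3,27,302,79.2)
for n in("wrist","side","top"):
    f=grab_frame(n); save(f,n+"7"); np.savez(n+"7.npz",**f)
a=cv2.imread("pics/wrist7.png");b=cv2.imread("pics/side7.png")[60:260,140:340]
cv2.imwrite("pics/c7.png",cv2.resize(np.hstack([a,cv2.resize(b,(384,384),interpolation=cv2.INTER_CUBIC)]),(800,343)))
E
```

```text
clock: 16.5
eef_pos: [534.9, 23.8, 303.5]
tcp_rot: [-3.141, 0.0, 1.387]
contact_force: [-0.3, -0.7, -1.3]
opening: 0.272
grasp_force: 78.3
t 16.5 pos [534.9  23.8 303.5] yaw 79.48 F [-0.3 -0.7 -1.3] op 0.272 g 78.3
turn [-0.      0.0001  0.0016] shift after turn [0.153 0.111 0.06 ] before [0.152 0.112 0.06 ]
```

View pics/c7.png

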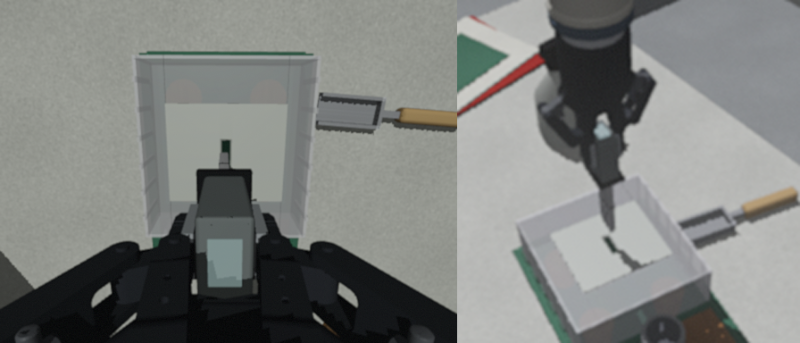

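The wrist half shows the slot (225,147) just ahead of the blade tip (225,162), laterally aligned. The side half shows the blade tip at (608,228) above the slot at (610,243). Now measuring lean and offset.

```bash
python3 - <<'E'
from h import *
psi=np.radians(79.2-90); ex=np.array([np.cos(psi),np.sin(psi)]); ey=np.array([-ex[1],ex[0]]); tcp=np.array([534.9,23.8])
def ab(f):
    w=cloud(f);P=w[...,:2]-tcp;return P@ex,P@ey,w[...,2],w
F={n:dict(np.load(n+"7.npz")) for n in("wrist","side","top")}
a,b,z,w=ab(F["wrist"])
m=(z>312)&(z<335)&(abs(a)<12)&(abs(b)<20)
print('handle top',m.sum(),np.percentile(a[m],[1,99]).round(1),np.percentile(b[m],[1,99]).round(1),np.linalg.lstsq(np.c_[a[m],b[m],np.ones(m.sum())],z[m],rcond=None)[0].round(4))
# blade in wrist: +b edge vs z
print('wrist blade: z bin, a min/max, b max')
for lo in range(150,270,10):
    m=(z>lo)&(z<lo+10)&(abs(a)<25)&(abs(b)<40)
    if m.sum()>3: print(lo,m.sum(),np.percentile(a[m],[5,50,95]).round(1),np.percentile(b[m],[5,50,95]).round(1))
a,b,z,w=ab(F["side"])
print('side')
for lo in range(150,270,10):
    m=(z>lo)&(z<lo+10)&(abs(a)<25)&(abs(b)<35)
    if m.sum()>3: print(lo,m.sum(),np.percentile(a[m],[5,50,95]).round(1),np.percentile(b[m],[3,50,97]).round(1))
def ray(f,u,v,zz):
    fl=192/np.tan(np.radians(f["vertical_fov"])/2); T=f["cam_to_world"]
    d=np.stack([(u-f["cx"])/fl,(v-f["cy"])/fl,np.ones(len(u))],1)@T[:3,:3].T
    return T[:3,3]+d*((zz-T[2,3])/d[:,2])[:,None]
f=F["wrist"]; g=f["pixels"].sum(-1).astype(int)
print('wrist rows 145-195, cols 240-268'); print(g[145:196:3,240:268])
f=F["side"]; g=f["pixels"].sum(-1).astype(int); print('side'); print(g[150:206:2,208:236:1])
E
```

```text
handle top 5661 [-11.7  11.6] [-15.5  19.9] [-7.100000e-03 -1.330000e-02  3.243937e+02]
wrist blade: z bin, a min/max, b max
160 6 [-3.5 -1.3  1.6] [15.8 15.9 16. ]
170 24 [-4.5 -0.8  2.8] [15.5 15.8 16. ]
180 28 [-4.1 -0.8  2.4] [15.5 15.8 16. ]
190 28 [-4.2 -0.4  2.6] [15.4 15.7 15.9]
200 34 [-4.  -0.4  2.7] [15.3 15.7 16.1]
210 41 [-4.6 -1.1  3. ] [14.9 15.8 16. ]
220 41 [-3.8 -0.4  2.9] [15.3 15.7 16. ]
250 22 [ 1.9  8.1 14.4] [23.4 23.7 23.8]
260 959 [-16.6  -0.4  15.9] [ 8.1 20.7 23.7]
side
160 9 [-3.5 -2.1  1.5] [-13.4  -1.5   9.6]
170 24 [-4.2 -3.6  2.5] [-15.1  -9.4  13.2]
180 25 [-4.2 -3.4  3.2] [-14.7  -8.9  10.9]
190 29 [-4.  -3.2  3.8] [-14.   -9.2  10.6]
200 27 [-4.  -3.2  1.6] [-14.7  -5.7  14.5]
210 28 [-3.9 -3.1  3.1] [-14.9  -8.2  13.1]
220 23 [-3.8 -3.   3.1] [-14.9  -8.8   9.2]
230 19 [-3.6 -1.8  3.2] [-15.  -12.6  -4.7]
240 14 [-3.4 -0.4  4.3] [-15.3 -13.3 -10.1]
250 12 [-16.2  -9.2  15.4] [-22.8 -20.8  15.6]
260 122 [-16.4 -10.2  14.1] [-22.8 -17.9  17.9]
wrist rows 145-195, cols 240-268
[[468 469 469 468 469 469 465 465 465 466 467 465 463 465 464 464 464 464
 
[... 4496 characters left out ...]
571 571 569 568 569 569 568 568 568 568 566 568 568 565 568 566 568 571
  575 562 494 373 347 436 526 565 568 565]
 [568 571 571 571 568 571 568 569 568 569 568 568 568 570 569 570 563 553
  542 533 523 534 552 565 568 568 567 568]
 [570 571 569 571 571 572 570 571 569 571 568 568 568 569 568 549 488 390
  311 277 329 448 529 564 568 568 567 567]
 [569 572 569 571 571 570 570 571 568 569 570 568 568 568 571 571 546 446
  287 180 166 267 415 520 562 569 571 566]
 [570 571 571 569 571 571 571 571 571 570 571 568 571 568 570 574 571 559
  502 365 210 166 230 355 490 554 571 569]
 [572 568 571 571 571 568 572 570 571 571 571 568 571 568 571 568 571 574
  568 520 404 251 165 206 339 469 537 558]]
```

```bash
python3 - <<'E'
from h import *
psi=np.radians(79.2-90); ex=np.array([np.cos(psi),np.sin(psi)]); ey=np.array([-ex[1],ex[0]]); tcp=np.array([534.9,23.8])
def ray(f,u,v,zz):
    u=np.array(u,float);v=np.array(v,float)
    fl=192/np.tan(np.radians(f["vertical_fov"])/2); T=f["cam_to_world"]
    d=np.stack([(u-f["cx"])/fl,(v-f["cy"])/fl,np.ones(len(u))],1)@T[:3,:3].T
    X=T[:3,3]+d*((zz-T[2,3])/d[:,2])[:,None]; P=X[:,:2]-tcp; return np.c_[P@ex,P@ey].round(2)
f=dict(np.load("wrist7.npz")); g=f["pixels"].sum(-1).astype(int)
print('col 252 rows 150-165',g[150:165,252])
print('slot L/R z118',ray(f,[247.6,257.6],[164,164],118.5),'far edge z120/114',ray(f,[252.5],[156.5],120))
f=dict(np.load("side7.npz")); g=f["pixels"].sum(-1).astype(int)
m=np.zeros_like(g,bool); m[196:215,218:245]=1; m&=g<400
n,lab,st,c=cv2.connectedComponentsWithStats(m.astype(np.uint8)); i=1+np.argmax(st[1:,4]); print(st,c)
v,u=np.nonzero(lab==i); X=ray(f,u,v,120); print('side slot(dark)',X.min(0),X.max(0),X.mean(0)); 
print(cv2.minAreaRect(X.astype(np.float32)))
print(g[194:216:1,222:244])
f=dict(np.load("top0.npz")); 
E
```

```text
col 252 rows 150-165 [464 464 465 468 462 414 313 191  94  74  77  81  88  82  79]
slot L/R z118 [[-3.82 11.82]
 [ 6.09 11.85]] far edge z120/114 [[ 0.99 19.54]]
[[     0      0    512    384 196523]
 [   225    198     20     17     85]] [[255.50919231 191.49346896]
 [234.24705882 206.6       ]]
side slot(dark) [ -2.02 -45.37] [18.97 17.17] [  6.62647059 -15.71270588]
((6.217517852783203, -14.500179290771484), (12.16780948638916, 64.80859375), 14.063615798950195)
[[568 566 568 571 575 562 494 373 347 436 526 565 568 565 566 565 565 566
  564 565 565 565]
 [571 567 571 568 571 568 530 476 474 520 559 566 568 569 565 564 566 565
  565 568 566 564]
 [569 570 563 553 542 533 523 534 552 565 568 568 567 568 568 567 568 567
  565 565 564 566]
 [565 559 526 485 456 433 455 518 562 571 571 568 565 565 565 566 565 564
  566 567 564 565]
 [568 549 488 390 311 277 329 448 529 564 568 568 567 567 565 565 567 565
  568 566 565 565]
 [568 557 502 381 241 176 220 347 476 550 568 569 566 566 565 566 565 566
  565 566 568 564]
 [571 571 546 446 287 180 166 267 415 520 562 569 571 566 568 565 566 565
[... 715 characters left out ...]
6 528 474 383 278 266 325 437
  528 568 572 569]
 [571 568 570 571 571 570 569 571 567 568 574 569 520 406 291 264 267 324
  439 529 568 578]
 [571 571 569 570 569 568 571 571 571 574 573 568 532 435 319 270 265 272
  326 439 532 559]
 [571 568 570 569 571 569 571 568 568 568 570 574 562 520 408 290 263 265
  273 325 427 472]
 [570 572 570 569 568 571 568 571 568 569 571 569 574 559 474 332 268 265
  267 273 300 320]
 [567 568 570 568 571 570 568 568 570 567 567 570 574 568 523 426 336 296
  271 267 265 268]
 [571 570 572 568 571 571 570 571 568 568 569 568 570 571 561 526 487 415
  318 271 269 271]
 [571 570 571 571 569 570 569 572 569 568 568 566 570 572 572 569 562 520
  426 318 267 263]]
```

```bash

python3 -m inch '[[0,0,0.0016,0.06,0.04,0,1],[0,0,0,0.05,0.045,0.3,1],[0,0,0,0,0,0.5,1],[0,0,0,0,0,0.4,1],[0,0,0,0,0,0.1,1],[0,0,0,0,0,0,1],[0,0,0,0,0,0,1],[0,0,0,0,0,0,1]]'
cat > m.py <<'E'
from h import *
s=r.sense(); tcp=s["eef_pos"][:2]; plan(tcp[0],tcp[1],s["eef_pos"][2],79.2)
psi=np.radians(79.2-90); ex=np.array([np.cos(psi),np.sin(psi)]); ey=np.array([-ex[1],ex[0]])
def ray(f,u,v,zz):
    u=np.array(u,float);v=np.array(v,float)
    fl=192/np.tan(np.radians(f["vertical_fov"])/2); T=f["cam_to_world"]
    d=np.stack([(u-f["cx"])/fl,(v-f["cy"])/fl,np.ones(len(u))],1)@T[:3,:3].T
    X=T[:3,3]+d*((zz-T[2,3])/d[:,2])[:,None]; P=X[:,:2]-tcp; return np.c_[P@ex,P@ey].round(2)
E
python3 - <<'E'
from m import *
f=grab_frame("wrist"); save(f,"w8"); q=grab_frame("side"); save(q,"s8")
a=cv2.resize(f["pixels"][130:210,200:300],(500,400),interpolation=cv2.INTER_CUBIC)
b=cv2.resize(q["pixels"][140:220,200:260],(300,400),interpolation=cv2.INTER_CUBIC)
cv2.imwrite("pics/c8.png",np.hstack([a,b])[...,::-1])
for n,F in(("w",f),("s",q)):
    w=cloud(F);P=w[...,:2]-tcp;A=P@ex;B=P@ey;z=w[...,2]
    m=(z>140)&(z<190)&(abs(A)<15)&(abs(B)<30)
    if m.sum()>5: print(n,m.sum(),np.percentile(A[m],[2,50,98]).round(2),np.percentile(B[m],[2,50,98]).round(2))
E
```

```text
clock: 17.32
eef_pos: [537.9, 26.7, 271.4]
tcp_rot: [3.141, -0.0, 1.382]
contact_force: [0.6, 0.1, -0.9]
opening: 0.275
grasp_force: 78.3
t 17.32 pos [537.9  26.7 271.4] yaw 79.18 F [ 0.6  0.1 -0.9] op 0.275 g 78.3
turn [ 0.0002 -0.     -0.0001] shift after turn [0. 0. 0.] before [0. 0. 0.]
w 161 [-4.33 -0.23  3.25] [15.26 15.88 16.21]
s 121 [-4.26 -3.3   3.81] [-15.05  -8.88  15.08]
```

View pics/c8.png

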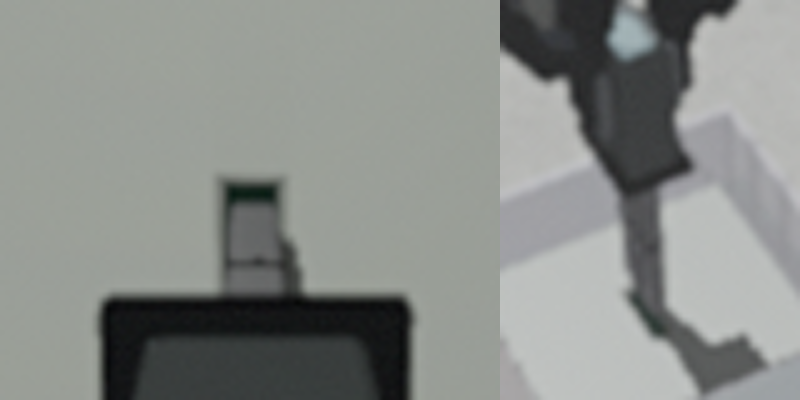

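Wrist crop: slot mouth spans x 218–285, blade tip 232–275 (centred), far slot edge at y≈180 and tip far edge at y≈202. The side crop shows the tip entering the slot line at (650,310).

```bash
python3 - <<'E'
from m import *
f=grab_frame("wrist"); g=f["pixels"].sum(-1).astype(int)
print(g[162:176,250]);print(g[162:176,248]);print(g[168,240:262]);print(g[172,240:262]); print(g[180,240:262])
print('slot far edge rows 165,166,167 @120',ray(f,[250.5]*3,[165,166,167],120),'tip far row 170,171@129',ray(f,[250.5]*2,[170,171],129.4))
print('a slot cols 243.5,245.5,255.5,257',ray(f,[243.5,245.5,255.5,257],[168]*4,120),'tip cols',ray(f,[246,255],[172]*2,130))
E
```

```text
t 17.42 pos [538.   26.8 271.6] yaw 79.19 F [ 0.1 -0.  -1.1] op 0.267 g 78.3
turn [ 0.0003 -0.0001 -0.0001] shift after turn [0. 0. 0.] before [0. 0. 0.]
[467 465 445 395 276 130  66  92 181 271 305 305 305 305]
[465 465 444 389 274 137  76  98 190 275 311 311 310 312]
[470 469 443 383 295 152  68  65  76  66  66  70  69  59  96 224 350 420
 465 470 467 468]
[470 468 445 383 297 196 251 307 311 308 305 300 300 299 281 280 353 419
 463 471 467 466]
[468 468 449 392 301 238 295 324 316 314 306 302 308 307 299 266 197 178
 233 357 455 472]
slot far edge rows 165,166,167 @120 [[-0.63 17.  ]
 [-0.63 16.1 ]
 [-0.63 15.21]] tip far row 170,171@129 [[-0.62 14.36]
 [-0.62 13.49]]
a slot cols 243.5,245.5,255.5,257 [[-6.84 14.32]
 [-5.07 14.32]
 [ 3.8  14.3 ]
 [ 5.13 14.3 ]] tip cols [[-4.48 12.74]
 [ 3.23 12.73]]
```

```bash

python3 -m inch '[[0,0,0,-0.04,-0.02,0,1],[0,0,0,0,0,0.1,1],[0,0,0,0,0,0.1,1],[0,0,0,0,0,0.1,1],[0,0,0,0,0,0.1,1],[0,0,0,0,0,0.1,1],[0,0,0,0,0,0,1],[0,0,0,0,0,0,1]]'
python3 -m inch '[[0,0,0,0,0,0.05,1],[0,0,0,0,0,0.05,1],[0,0,0,0,0,0.05,1],[0,0,0,0,0,0,1],[0,0,0,0,0,0,1]]'
```

```text
clock: 18.13
eef_pos: [536.8, 25.8, 258.3]
tcp_rot: [-3.141, 0.0, 1.382]
contact_force: [-0.1, 0.0, 0.0]
opening: 0.272
grasp_force: 78.3
clock: 18.55
eef_pos: [536.9, 25.8, 254.7]
tcp_rot: [-3.141, 0.0, 1.382]
contact_force: [0.0, -0.3, -3.0]
opening: 0.269
grasp_force: 78.3
```

```bash

python3 -m inch '[[0,0,0,0,0,0.05,1],[0,0,0,0,0,0.05,1],[0,0,0,0,0,0,1],[0,0,0,0,0,0,1]]'
python3 -m inch '[[0,0,0,0,0,0.05,1],[0,0,0,0,0,0.05,1],[0,0,0,0,0,0,1],[0,0,0,0,0,0,1]]'
```

```text
clock: 18.88
eef_pos: [536.9, 25.8, 252.2]
tcp_rot: [-3.141, 0.0, 1.382]
contact_force: [0.3, -0.6, -1.3]
opening: 0.27
grasp_force: 78.3
clock: 19.22
eef_pos: [536.9, 25.8, 249.6]
tcp_rot: [-3.141, 0.0, 1.382]
contact_force: [0.1, -0.3, -1.8]
opening: 0.271
grasp_force: 78.3
```

```bash

python3 -m inch '[[0,0,0,0,0,0.08,1],[0,0,0,0,0,0.08,1],[0,0,0,0,0,0.08,1],[0,0,0,0,0,0.08,1],[0,0,0,0,0,0,1],[0,0,0,0,0,0,1]]'
python3 -m inch '[[0,0,0,0,0,0.08,1],[0,0,0,0,0,0.08,1],[0,0,0,0,0,0.08,1],[0,0,0,0,0,0.08,1],[0,0,0,0,0,0,1],[0,0,0,0,0,0,1]]'
python3 -m inch '[[0,0,0,0,0,0.08,1],[0,0,0,0,0,0.08,1],[0,0,0,0,0,0.08,1],[0,0,0,0,0,0,1],[0,0,0,0,0,0,1]]'
```

```text
clock: 19.72
eef_pos: [536.8, 25.9, 241.6]
tcp_rot: [-3.141, 0.0, 1.382]
contact_force: [0.1, 0.5, -1.0]
opening: 0.275
grasp_force: 78.3
clock: 20.22
eef_pos: [536.8, 25.9, 233.6]
tcp_rot: [-3.141, 0.0, 1.382]
contact_force: [-0.2, -0.7, -1.0]
opening: 0.267
grasp_force: 78.3
clock: 20.63
eef_pos: [536.8, 25.8, 227.6]
tcp_rot: [-3.141, 0.0, 1.382]
contact_force: [-0.2, 0.3, -2.0]
opening: 0.273
grasp_force: 78.3
```

```bash

python3 -m inch '[[0,0,0,0,0,0.08,1],[0,0,0,0,0,0.08,1],[0,0,0,0,0,0.08,1],[0,0,0,0,0,0.08,1],[0,0,0,0,0,0,1]]'
python3 -m inch '[[0,0,0,0,0,0.08,1],[0,0,0,0,0,0.08,1],[0,0,0,0,0,0.08,1],[0,0,0,0,0,0.06,1],[0,0,0,0,0,0,1],[0,0,0,0,0,0,1],[0,0,0,0,0,0,1],[0,0,0,0,0,0,1]]'
python3 - <<'E'
from m import *
f=grab_frame("wrist"); save(f,"w9"); q=grab_frame("side"); save(q,"s9")
a=cv2.resize(f["pixels"][140:220,200:300],(500,400),interpolation=cv2.INTER_CUBIC)
b=cv2.resize(q["pixels"][150:230,200:260],(300,400),interpolation=cv2.INTER_CUBIC)
cv2.imwrite("pics/c9.png",np.hstack([a,b])[...,::-1])
w=cloud(f);P=w[...,:2]-tcp;A=P@ex;B=P@ey;z=w[...,2]
m=(z>222)&(z<245)&(abs(A)<12)&(abs(B)<20); print('handle top',np.linalg.lstsq(np.c_[A[m],B[m],np.ones(m.sum())],z[m],rcond=None)[0].round(4))
m=(abs(z-120)<6)&(abs(A)>15)&(abs(A)<50)&(B>0)&(B<60); print('plate z',np.median(z[m]))
m=(abs(z-167)<10)&(abs(A)<25)&(abs(B)<35); print('collar top z',np.median(z[m]))
E
```

```text
clock: 21.05
eef_pos: [536.7, 25.8, 219.3]
tcp_rot: [-3.141, 0.0, 1.382]
contact_force: [0.8, 0.0, -1.8]
opening: 0.273
grasp_force: 78.3
clock: 21.72
eef_pos: [537.0, 25.9, 212.4]
tcp_rot: [3.141, -0.0, 1.382]
contact_force: [0.5, 0.2, -1.6]
opening: 0.273
grasp_force: 78.3
t 21.72 pos [537.   25.9 212.4] yaw 79.18 F [ 0.5  0.2 -1.6] op 0.273 g 78.3
turn [ 0.0001 -0.     -0.0001] shift after turn [0. 0. 0.] before [0. 0. 0.]
handle top [-4.400000e-03 -1.260000e-02  2.332762e+02]
plate z 120.77384338837986
collar top z 173.0375298941455
```

View pics/c9.png

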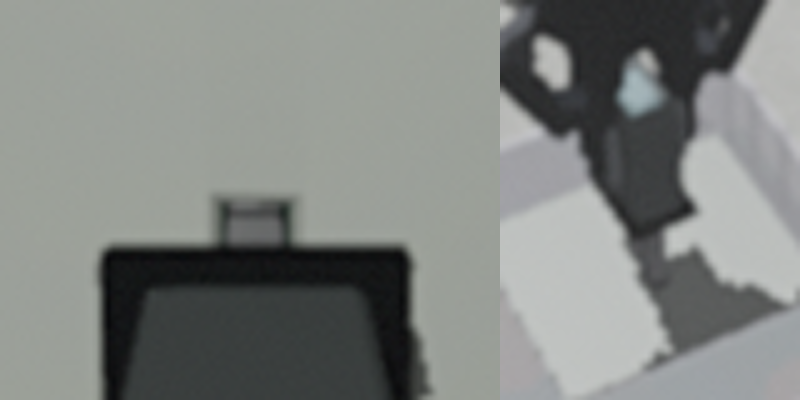

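The wrist crop shows the blade centred in the slot, with the black line (y≈211) at the plate's mouth. Wrist force is only the probe's weight, so it isn't leaning. Handing in.

```bash
python3 -c "
from h import *
print(r.sense()['contact_force'].round(1), abs(r.sense()['qvel']).max().round(4)); print(r.sign_off())"
```

```text
[-0.3 -0.7 -1.4] 0.0013
the job is handed in; nothing more can be done
None
```

The jar stands upright and released in the gap, and I handed the job in at about 22 s with the probe held upright and still in the slot, about 5 cm in by my measurements and not leaning on the hood.

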